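Fill the nest and hold the slide at the notch

ROBOT

A 6-joint arm with a two-finger parallel gripper is mounted at the origin on a cart in front of the work surface, level with it; the furniture and walls round the work are solid. World frame = base frame: x ahead of the robot, y to its left, z up, the work surface at z = 0. Lengths are in m, angles in degrees, forces in N, time in s.
With the tool pointing down it reaches from about 0.275 to 0.75 m from the base axis. Payload 10.2 kg.
Tool frame: the origin (TCP) lies at the very end of the fingers, on their centre line; the grasp point (between the pads) lies 19 mm behind it; z points along the fingers, y is the direction in which the jaws open and shut (so a half turn about z gives the same grasp; the last joint's range is limited). The gripper opens to 88 mm and grips with 3 to 60 N. Pads are 18 mm wide; open, the fingers measure 123 mm over their backs; the gripper's body (75 mm by 187 mm) begins 45 mm behind the grasp point.
Start: joints at [-82.242, 17.928, 85.812, -0, 76.261, -12.8], TCP at [0.184, -0.492, 0.239] pointing down, gripper open.
Joint ranges: [-168.41, 168.41], [-55.51, 124.54], [10.69, 146.95], [-70.63, 250.63], [1, 178], [-165.06, 165.06]. Speed limits (degrees/s): [136.94, 136.94, 172.46, 180, 180, 180].

INTERFACE

Orientations are given as [roll, pitch, yaw] about the fixed x, y, z axes, in that order (R = Rz(yaw) Ry(pitch) Rx(roll)).
In Python, from cell import sense, read_camera, camera_info, hand_in gives the robot as it stands.
- The arm moves only by the tool send_rows, never from a script. Its argument "plan" is a list of rows, each a list of 3 entries, a list of its own where there are three numbers: the closure, from 0 (fully open) to 1 (shut), then the shift along the tool's x, y, z in cm, then the turn about the tool's z in degrees. A call has 1 to 8 rows; each row is the pose to reach, as a shift and turn from the pose commanded when the call began, along the tool's axes at that moment; what a row does not reach only later rows make up. A row lasts 1/10 s, in which the tool goes at most 50 mm and 8.59 degrees, less where a joint would pass 70% of its speed; a pose out of reach is approached as far as the arm can. A call with a gripper value outside its range is refused whole. The fingers move at their own pace and stop on an object; "squeeze" is the grip in N (left out, the last holds). Time passes only in rows, so rows that repeat a pose let the fingers close. It gives the time, the measured TCP pose, the force and the opening at its end, in the units of the state.
- sense(): the state, without advancing time (a new reading comes with each control period).
- read_camera(name): name is "scene" or "top"; returns the picture (420x560x3 uint8, red, green, blue); there is no depth.
- camera_info(name): a dict with "intrinsics" (3x3 intrinsics, pixels), "pose" (4x4, takes a point from camera to world coordinates). Camera axes: x right, y down, z forward; pixel columns grow to the right and rows downward; lengths in m; the calibration is good to about 2 mm. A picture is of the moment at which its call begins. camera_info takes no time and is no camera call.
- hand_in(): hands the job in, once; it reports no verdict.
The state is a dict: "time": time; "joint_pos": joint angles; "qvel": joint speeds; "effort": joint torques, N m; "position": TCP position; "eef_rot": TCP orientation; "contact_force": force on the tool from outside, world axes, zero at the start; "torque": the same for the moment, N m; "gripper_width": finger opening in m.
Only numpy, scipy, OpenCV 4.12 (cv2) and the standard library are available. Lean on these libraries where they do the work, as an engineer would, in place of code of your own. Each camera call takes 0.05 s, during which the arm holds its last target. There are 200 camera calls.

TASK

Put spare filler caps, right way up and fully down, into the empty pockets of the inspection station's nest, leaving the caps that are already in it where they are and the slide at its home end. Then take the slide by its black knob, push it along the rail under the bridge until you feel the spring ball click into its notch, and finish while still holding the knob there, since the return spring takes the slide back home if it is let go. Do not knock over or shift the flux bottle, the solder spool or the open sensor cap on the bench.

Things in the scene. Friction and masses are not known exactly. Their poses are not given: they have to be found in the camera images.
- station: Inspection station, fixed: aluminium base plate on rubber feet, 160 mm wide (x), from y = -180 to +215 mm, top 16 mm above the bench, with two guide shafts along y. Origin: on the bench under the rail's centre line. Its y axis is the way the slide travels, from home towards the bridge; x lies across the rail, z up. Its yaw varies by 0.18 rad either way; at yaw 0 its axes are the world's.
- bridge (a point): Centre of the top of the low black bridge with the reading head, 104 mm above the bench, at y = 110 mm in the station's frame. Deck 158 mm across the rail by 88 mm along it, underside 81 mm above the bench, on four pillars at x = +-71 mm; the loaded nest passes under it.
- slide (a joint): Travel of the slide along the station's +y axis in m: 0 = home (stop away from the bridge), 0.158 = far stop. A hidden return spring pulls it home with 5.6 N at home, growing by 0.2 N per 10 mm to about 8 N at the notch; rubbing 0.4 N. It stays at home by itself.
- nest (a point): Centre of the top of the nest, 58 mm above the bench, on the slide: grey plate 116 mm across the rail, 100 mm along it, with four round pockets 34.6 mm across and 11 mm deep, 68 mm apart across the rail and 46 mm along it. A cap standing in a pocket rises 18 mm above the plate. At home it lies at y = -10 mm in the station's frame.
- plunger (a joint): Height of the slide's spring ball in m: 0 = riding on the flat strip, about -0.0035 = in the notch. One notch, set by hand somewhere from 0.112 to 0.138 m of travel. Over the last 5 mm the ball draws the slide forward (push needed falls by up to about 4.5 N); once seated it needs about 4.5 N above the spring's pull to climb out on the far side, which nothing blocks.
- plunger_pin (a point): Top of the plunger's thin upright steel pin on the slide's tail, between knob and nest, 66 mm above the bench while the ball rides on the strip; it sinks about 3.5 mm when the ball drops into the notch.
- knob_grip (a point): Point on the axis of the slide's upright black round knob, 74 mm above the bench, at the height to grip. The knob is 25 mm across from 54 to 87 mm above the bench, its top at 93 mm; it stands on the slide's tail plate (top 44 mm above the bench), 115 mm behind the middle of the nest and 50 mm behind the plunger's pin.
- pocket_1 (a point): Centre of the floor of a nest pocket, 47 mm above the bench; moves with the slide. At home it lies at x = -34, y = -33 mm in the station's frame. Its axes are parallel to the station's. Two of the four pockets hold caps at the start, the other two are empty; which, changes.
- pocket_2 (a point): Centre of the floor of a nest pocket, 47 mm above the bench; moves with the slide. At home it lies at x = 34, y = -33 mm in the station's frame. Its axes are parallel to the station's. Two of the four pockets hold caps at the start, the other two are empty; which, changes.
- pocket_3 (a point): Centre of the floor of a nest pocket, 47 mm above the bench; moves with the slide. At home it lies at x = -34, y = 13 mm in the station's frame. Its axes are parallel to the station's. Two of the four pockets hold caps at the start, the other two are empty; which, changes.
- pocket_4 (a point): Centre of the floor of a nest pocket, 47 mm above the bench; moves with the slide. At home it lies at x = 34, y = 13 mm in the station's frame. Its axes are parallel to the station's. Two of the four pockets hold caps at the start, the other two are empty; which, changes.
- cap_1: Green moulded filler cap with white filling, open side up: 36 mm across the rim, 29 mm high, 28 g. Wall upright (35.5 mm across) from 18 mm above the base to the rim, narrowing below to 23 mm at the base. Origin: centre of the underside, z up. Stands in one of the nest's pockets at the start; leave it there.
- cap_2: Green moulded filler cap with white filling, open side up: 36 mm across the rim, 29 mm high, 28 g. Wall upright (35.5 mm across) from 18 mm above the base to the rim, narrowing below to 23 mm at the base. Origin: centre of the underside, z up. Stands in one of the nest's pockets at the start; leave it there.
- spare_1: Green moulded filler cap with white filling, open side up: 36 mm across the rim, 29 mm high, 28 g. Wall upright (35.5 mm across) from 18 mm above the base to the rim, narrowing below to 23 mm at the base. Origin: centre of the underside, z up. One of three spares standing on the bench on the robot's right of the station; two are needed.
- spare_2: Green moulded filler cap with white filling, open side up: 36 mm across the rim, 29 mm high, 28 g. Wall upright (35.5 mm across) from 18 mm above the base to the rim, narrowing below to 23 mm at the base. Origin: centre of the underside, z up. One of three spares standing on the bench on the robot's right of the station; two are needed.
- spare_3: Green moulded filler cap with white filling, open side up: 36 mm across the rim, 29 mm high, 28 g. Wall upright (35.5 mm across) from 18 mm above the base to the rim, narrowing below to 23 mm at the base. Origin: centre of the underside, z up. One of three spares standing on the bench on the robot's right of the station; two are needed.
- flux_bottle: White flux bottle with a red nozzle, 41 mm across, 112 mm high, standing behind the station; leave alone. Origin: centre of its underside.
- solder_spool: Spool of solder wire, 70 x 55 x 44 mm, behind the spares; leave alone. Origin: centre of its underside.
- cap_board: Green round open sensor cap with a circuit board in it, 87 x 94 x 32 mm, lying behind the station; leave alone. Origin: centre of its underside.
Mind the look-alikes: they are no part of the job. Leave any yellow look-alike of the spare_3 alone. Leave any purple look-alike of the cap_1 alone.

How it is judged:
By the outcome, as a careful person would: the job done as asked, in the order asked, and still so for the second after the job is handed in, while the arm keeps its last pose, push and grip.
It also fails if it takes over 69 s, if anything falls off the work surface, if the arm or the gripper's body presses on something with over 40 N, if the wrist force passes 120 N, or if a joint passes its speed limit or range.

## Working session

There is one attempt and no reset: what is moved stays moved. The work goes in short steps, Python scripts to look and compute and a tool call to move; the robot and the scene stay as the last step left them, time stands still between calls to the robot, and variables do not carry over. Pictures are saved under pics/ and viewed, about 8 in all and at most 12, crops included, and the job is handed in when it is done.

Besides the shell and the picture viewer there is one more tool, called after "Call:" as a command line: name --argument value ..., lists and objects as JSON in quotes. send_rows: Moves the arm, as the interface text tells. Its arguments: {"type":"object","properties":{"plan":{"type":"array","items":{"type":"array"}},"squeeze":{"type":"number"}},"required":["plan"]}

```bash
mkdir -p pics; ls
python3 - <<'E'
from cell import *
import cv2
for n in("scene","top"):
    cv2.imwrite(f"pics/{n}0.png",read_camera(n)[:,:,::-1]); i=camera_info(n); print(n,i["intrinsics"],i["pose"])
print(sense())
E
```

```text
pics
scene [[391.68567767   0.         275.76286821]
 [  0.         391.68567767 210.04162197]
 [  0.           0.           1.        ]] [[-0.7729989  -0.41707829  0.47803597  0.15562189]
 [-0.63412547  0.53042693 -0.56261191  0.62274283]
 [-0.01890994 -0.73803317 -0.67449941  0.73141104]
 [ 0.          0.          0.          1.        ]]
top [[388.72171865   0.         279.36742921]
 [  0.         388.72171865 208.40114354]
 [  0.           0.           1.        ]] [[-0.09864782 -0.97258949  0.21056661  0.42328498]
 [-0.99511876  0.09698658 -0.01822779  0.09810118]
 [-0.00269398 -0.21133692 -0.97740956  0.91036672]
 [ 0.          0.          0.          1.        ]]
{'time': 0.1, 'joint_pos': array([-8.22418328e+01,  1.79526509e+01,  8.58454218e+01, -5.13702058e-04,
        7.62599275e+01, -1.27990076e+01]), 'qvel': array([ 0.02995528, -0.05034297, -0.20661449, -0.05764218,  0.08253834,
        0.01026575]), 'effort': array([ 3.17028222e-03, -4.02807891e+01, -2.52646905e+01,  6.95724925e-02,
        3.42042942e-02, -5.55510667e-05]), 'position': array([ 0.18431681, -0.49137557,  0.23827816]), 'eef_rot': array([-1.7994333e+02, -1.2362395e-02,  2.0557291e+01]), 'contact_force': array([0.20610041, 0.16010987, 0.03883676]), 'torque': array([-0.05618211,  0.04491044, -0.01948725]), 'gripper_width': 0.08814017539044358}
```

View pics/top0.png

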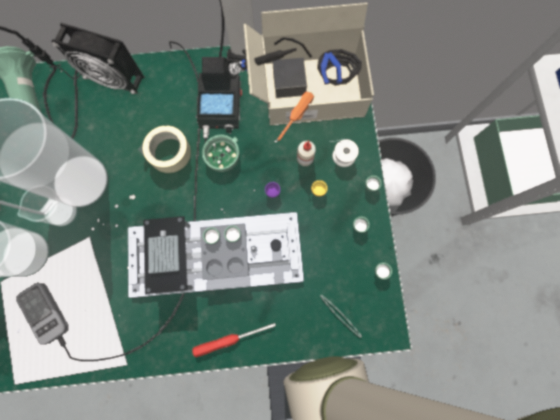

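View pics/scene0.png

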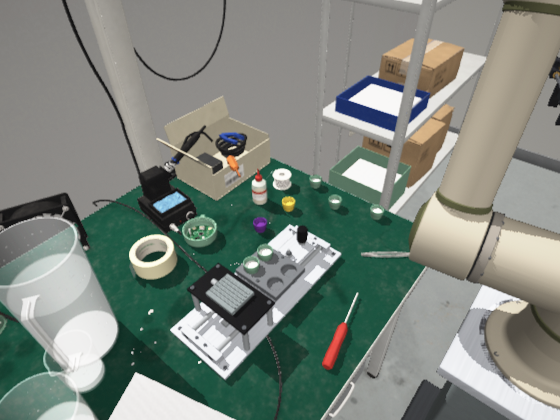

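Run:
```python
import cv2
a=cv2.imread("pics/top0.png")[168:300,120:400]
b=cv2.imread("pics/scene0.png")[165:375,170:400]
cv2.imwrite("pics/c1.png",cv2.resize(a[:, 70:],None,fx=3.8,fy=3.8,interpolation=cv2.INTER_CUBIC))
cv2.imwrite("pics/c2.png",cv2.resize(b[:150],None,fx=3.4,fy=3.4,interpolation=cv2.INTER_CUBIC))
```

```text
(no output)
```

View pics/c1.png

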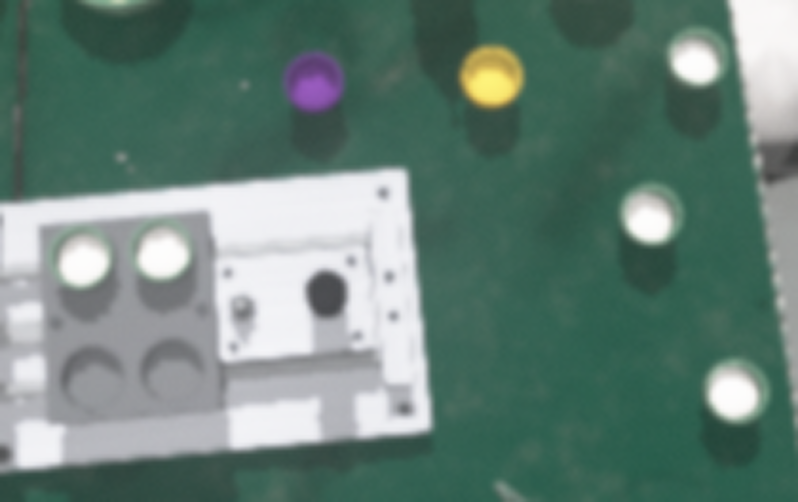

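View pics/c2.png

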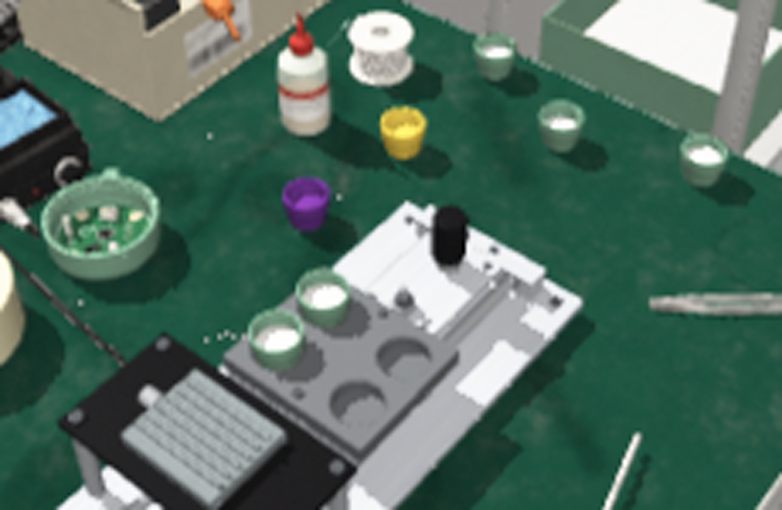

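```bash
cat > h.py <<'E'
from cell import *
import cv2, numpy as np
from scipy.optimize import least_squares
from scipy.spatial.transform import Rotation as R
C={n:(camera_info(n)["intrinsics"],camera_info(n)["pose"]) for n in("scene","top")}
def proj(n,P):
    K,T=C[n]; p=(np.atleast_2d(P)-T[:3,3])@T[:3,:3]; p=p@K.T; return p[:,:2]/p[:,2:]
def cast(n,uv,z):
    K,T=C[n]; d=T[:3,:3]@np.linalg.solve(K,[uv[0],uv[1],1]); o=T[:3,3]; return o+d*(z-o[2])/d[2]
def blob(img,uv,f,r=14):
    "contour nearest uv of mask f(window); returns min-enclosing-like ellipse centre, size"
    u,v=map(int,uv); k=4
    w=cv2.resize(img[v-r:v+r,u-r:u+r],None,fx=k,fy=k,interpolation=cv2.INTER_CUBIC).astype(int)
    cs,_=cv2.findContours(f(w).astype(np.uint8),cv2.RETR_EXTERNAL,cv2.CHAIN_APPROX_NONE)
    c=max(cs,key=cv2.contourArea); e=cv2.fitEllipse(c)
    return (np.array(e[0])+.5)/k-.5+[u-r,v-r], np.array(e[1])/k
def go(xyz,yaw):
    "shift (cm, tool axes) and turn from present pose; tool pointing down"
    s=sense(); M=R.from_euler("xyz",s["eef_rot"],degrees=True)
    d=M.inv().apply(np.array(xyz)-s["position"])*100
    t=(-(yaw-s["eef_rot"][2])+90)%180-90
    return d.round(2), round(t,1)
E
python3 - <<'E'
from h import *
top=cv2.imread("pics/top0.png"); sc=cv2.imread("pics/scene0.png")
o=np.array
tc=lambda a,b:o([a,b])/3.8+[190,168]-.37
s2=lambda a,b:o([a,b])/3.4+[170,165]-.35
red=lambda w:w[...,2]>90
white=lambda w:w[...,2]>165
for t,s in zip([(696,58),(651,214),(736,390)],[(494,52),(560,122),(703,156)]):
    c,e=blob(top,tc(*t),red); w,_=blob(top,tc(*t),white); p=cast("top",c,.029)
    ws,_=blob(sc,s2(*s),lambda w:w[...,2]>165,9)
    f=least_squares(lambda P:np.r_[proj("top",P)[0]-w,proj("scene",P)[0]-ws],p)
    print("spare",p.round(4),"diam",e*.9/388,"fill",f.x.round(4),abs(f.fun).max().round(2),np.hypot(*p[:2]).round(3))
T=[((40,227),(58,40,58)),((208,211),(58,-60,58)),((224,405),(-58,-60,58)),((47,424),(-58,40,58)),((407,170),(80,-180,16)),((432,430),(-80,-180,16)),((82,257),(34,13,76)),((163,250),(34,-33,76)),((327,290),(0,-125,93))]
S=[((222,362),(58,40,58)),((362,447),(-58,40,58)),((458,350),(-58,-60,58)),((408,203),(80,-180,16)),((582,300),(-80,-180,16)),((276,333),(34,13,76)),((323,292),(34,-33,76)),((450,212),(0,-125,93))]
ut=o([tc(*a) for a,_ in T]);pt=o([b for _,b in T])/1e3
us=o([s2(*a) for a,_ in S]);ps=o([b for _,b in S])/1e3
def W(q,p): c,s=np.cos(q[2]),np.sin(q[2]); return p@o([[c,s,0],[-s,c,0],[0,0,1]])+[q[0],q[1],0]
for name,fn in (("top",lambda q:(proj("top",W(q,pt))-ut).ravel()),("scene",lambda q:(proj("scene",W(q,ps))-us).ravel()),("both",lambda q:np.r_[(proj("top",W(q,pt))-ut).ravel(),(proj("scene",W(q,ps))-us).ravel()])):
    f=least_squares(fn,[.4,.15,0.],loss="soft_l1"); print(name,f.x.round(4),f.fun.reshape(-1,2).round(1).tolist())
q=f.x; print("yaw deg",np.degrees(q[2]))
print(W(q,o([[-34,-33,47],[-34,13,47],[0,-125,74],[0,33,74]])/1e3).round(4))
E
```

```text
spare [ 0.6528 -0.1436  0.029 ] diam [0.03658365 0.03820454] fill [ 0.6522 -0.1447  0.0192] 0.27 0.668
spare [ 0.5579 -0.101   0.029 ] diam [0.03747992 0.03823098] fill [ 0.5571 -0.1017  0.0181] 0.13 0.567
spare [ 0.4485 -0.1358  0.029 ] diam [0.03843388 0.0402783 ] fill [ 0.447  -0.1364  0.0201] 0.25 0.469
top [ 0.5247  0.2228 -0.0086] [[-0.4, -0.6], [0.3, -0.4], [-0.1, 1.1], [0.3, 0.3], [-0.2, -0.3], [0.3, 0.3], [-0.1, -0.1], [-0.3, -0.2], [0.2, 0.1]]
scene [0.5218 0.2265 0.0011] [[0.1, -1.2], [-0.1, 1.6], [0.5, 0.1], [-0.9, -0.4], [0.4, -0.2], [0.1, -0.2], [0.0, -0.6], [-0.3, 1.3]]
both [ 0.5242  0.2236 -0.0069] [[-0.8, -0.3], [-0.1, -0.2], [-0.4, 1.3], [-0.0, 0.7], [-0.6, -0.1], [-0.0, 0.4], [-0.5, 0.2], [-0.6, 0.1], [-0.2, 0.3], [0.2, -2.7], [-0.4, 0.1], [0.5, -1.0], [-0.3, -1.3], [0.5, -0.9], [0.2, -1.6], [0.2, -1.8], [-0.1, 0.3]]
yaw deg -0.3933798380058488
[[0.4899 0.1908 0.047 ]
 [0.4902 0.2368 0.047 ]
 [0.5233 0.0986 0.074 ]
 [0.5244 0.2566 0.074 ]]
```

```bash
python3 -c "
from h import *
print(go([.4478,-.136,.08],89.5))"
```

```text
(array([ 37.15, -24.01,  15.86]), np.float64(-68.9))
```

Call:
send_rows --plan '[[0.2,[37.2,-24.0,15.8],-68.9],[0.2,[37.2,-24.0,15.8],-68.9],[0.2,[37.2,-24.0,15.8],-68.9],[0.2,[37.2,-24.0,15.8],-68.9],[0.2,[37.2,-24.0,15.8],-68.9],[0.2,[37.2,-24.0,15.8],-68.9],[0.2,[37.2,-24.0,15.8],-68.9],[0.2,[37.2,-24.0,15.8],-68.9]]' --squeeze 12

```text
time: 0.9
position: [0.4098, -0.1874, 0.1036]
eef_rot: [180.0, 0.0, 89.7]
contact_force: [1.8, 0.2, 0.4]
gripper_width: 0.0705
```

```bash
python3 -c "
from h import *
print(sense());print(go([.4478,-.136,.08],89.5))"
```

```text
{'time': 0.9, 'joint_pos': array([-3.95344122e+01,  1.83019814e+01,  1.07950023e+02, -2.35052345e-04,
        5.37455955e+01, -3.91902757e+01]), 'qvel': array([ 62.19370707,  24.41475789,  -3.30375747,   0.10805068,
       -21.67944277, -23.52028129]), 'effort': array([ -6.14053801, -39.03843641, -17.92293191,   0.0427697 ,
         0.72340848,   0.53819848]), 'position': array([ 0.40977222, -0.18740913,  0.10361674]), 'eef_rot': array([1.79998259e+02, 1.66360863e-03, 8.96560025e+01]), 'contact_force': array([1.76610249, 0.17175239, 0.42461388]), 'torque': array([-0.03430341, -0.12026205, -0.01014482]), 'gripper_width': 0.0704694148061966}
(array([5.16, 3.77, 2.36]), np.float64(0.2))
```

Call:
send_rows --plan '[[0.25,[2.8,2.0,1.0],0],[0.25,[2.8,2.0,1.0],0],[0.25,[2.8,2.0,1.0],0],[0.25,[2.8,2.0,1.0],0]]'

```text
time: 1.3
position: [0.4291, -0.1623, 0.0945]
eef_rot: [180.0, 0.0, 89.2]
contact_force: [-1.1, 0.1, -0.6]
gripper_width: 0.0662
```

```bash
python3 -c "
from h import *
print(go([.4478,-.136,.014],89.5), sense()['contact_force'])"
```

```text
(array([2.66, 1.83, 8.05]), np.float64(-0.3)) [-1.13492324  0.10541184 -0.56160064]
```

Call:
send_rows --plan '[[0.25,[2.65,1.85,3.0],-0.3],[0.25,[2.65,1.85,5.5],-0.3],[0.25,[2.65,1.85,7.5],-0.3],[0.25,[2.65,1.85,8.0],-0.3],[0.25,[2.65,1.85,8.0],-0.3]]'

```text
time: 1.8
position: [0.4479, -0.136, 0.0144]
eef_rot: [-180.0, -0.0, 89.5]
contact_force: [1.1, 0.2, -0.6]
gripper_width: 0.066
```

Run:
```python
from h import *
print(go([.4478,-.136,.014],89.5), sense()['contact_force'])
a=read_camera("top")[:,:,::-1][210:330,320:440]; b=read_camera("scene")[:,:,::-1][150:270,340:460]
cv2.imwrite("pics/p1.png",cv2.resize(np.hstack([a,b]),None,fx=3.3,fy=3.3,interpolation=cv2.INTER_CUBIC))
```

```text
(array([-0.  , -0.01,  0.04]), np.float64(0.0)) [ 1.06562303  0.23415825 -0.57671771]
```

View pics/p1.png

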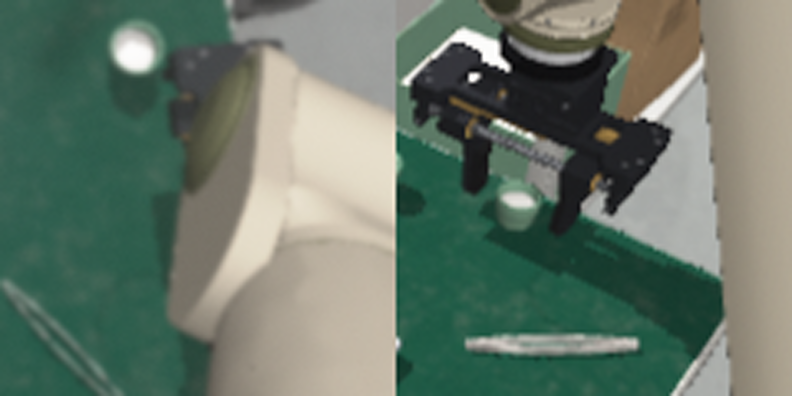

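The scene view (right half) shows the cap standing midway between the open fingers at crop (517,205). I'm closing on it.

Call:
send_rows --plan '[[1,[0,0,0],0],[1,[0,0,0],0],[1,[0,0,0],0],[1,[0,0,0],0],[1,[0,0,0],0],[1,[0,0,0],0],[1,[0,0,-0.5],0],[1,[0,0,-1.0],0]]' --squeeze 15

```text
time: 2.7
position: [0.4481, -0.1351, 0.0245]
eef_rot: [-180.0, -0.0, 89.6]
contact_force: [-0.3, 0.4, -0.7]
gripper_width: 0.0339
```

```bash
python3 -c "
from h import *
print(go([.490,.2364,.14],89.5), sense()['contact_force'])"
```

```text
(array([ 37.18,   3.94, -11.54]), np.float64(0.1)) [-0.27038082  0.44246025 -0.69617334]
```

Call:
send_rows --plan '[[1,[0,0,-4],0],[1,[0,0,-8],0],[1,[0,0,-11.5],0],[1,[5,0.5,-11.5],0],[1,[10,1.0,-11.5],0],[1,[15,1.5,-11.5],0],[1,[20,2.5,-11.5],0],[1,[20,2.5,-11.5],0]]'

```text
time: 3.5
position: [0.4745, 0.0693, 0.1397]
eef_rot: [180.0, -0.0, 90.0]
contact_force: [-0.9, -0.9, -0.1]
gripper_width: 0.0339
```

Run:
```python
from h import *
print(go([.490,.2364,.14],89.5), sense()['gripper_width'])
u=proj("scene",sense()["position"])[0].astype(int);v=proj("top",sense()["position"])[0].astype(int)
cr=lambda n,u:read_camera(n)[:,:,::-1][max(u[1]-50,0):,max(u[0]-50,0):][:100,:100]
a,b=cr("scene",u),cr("top",v); print(u,v)
cv2.imwrite("pics/p2.png",cv2.resize(np.hstack([a,b]),None,fx=4,fy=4,interpolation=cv2.INTER_CUBIC))
```

```text
(array([ 1.672e+01,  1.540e+00, -1.000e-02]), np.float64(0.5)) 0.033879004437251725
[328 214] [292 264]
```

View pics/p2.png

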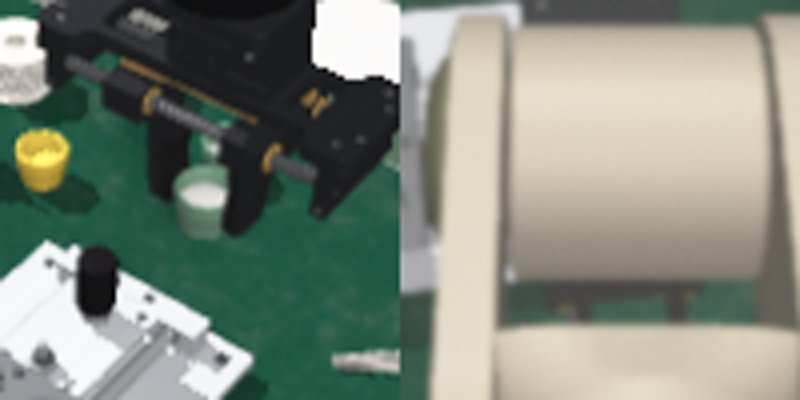

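The cap is held upright between the fingers (crop (203,205)), close to the projected TCP. I'm carrying it over pocket 3.

Call:
send_rows --plan '[[1,[5,0.5,0],0.5],[1,[10,1,0],0.5],[1,[15,1.5,0],0.5],[1,[16.7,1.55,0],0.5],[1,[16.7,1.55,2],0.5],[1,[16.7,1.55,4],0.5],[1,[16.7,1.55,5],0.5],[1,[16.7,1.55,5],0.5]]'

```text
time: 4.4
position: [0.491, 0.2303, 0.0884]
eef_rot: [-179.9, 0.0, 89.0]
contact_force: [-0.3, 0.1, -0.2]
gripper_width: 0.0338
```

Run:
```python
from h import *
print(go([.490,.2364,.0625],89.5), sense()['contact_force'])
p=sense()["position"]
u=proj("scene",p)[0].astype(int)
b=read_camera("scene")[:,:,::-1][u[1]-50:u[1]+50,u[0]-60:u[0]+60]
cv2.imwrite("pics/p3.png",cv2.resize(b,None,fx=5,fy=5,interpolation=cv2.INTER_CUBIC))
```

```text
(array([ 0.61, -0.1 ,  2.59]), np.float64(-0.5)) [-0.34577741  0.08949898 -0.16009553]
```

View pics/p3.png

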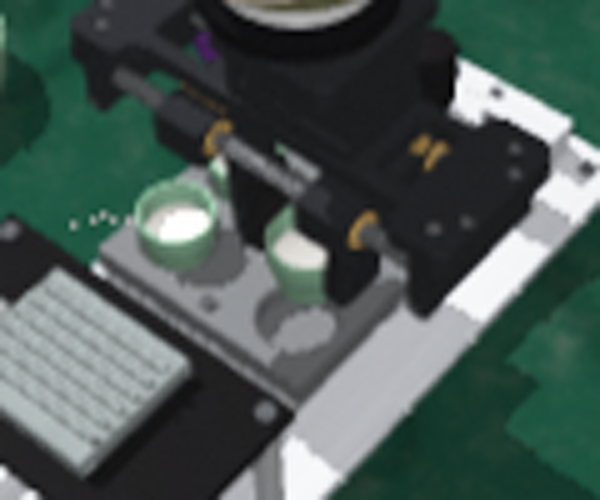

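Call:
send_rows --plan '[[1,[0.6,-0.1,0],-0.5],[1,[0.6,-0.1,0],-0.5],[1,[0.6,-0.1,0],-0.5]]'

```text
time: 4.75
position: [0.4905, 0.2377, 0.0899]
eef_rot: [179.9, -0.0, 89.6]
contact_force: [-0.7, -0.2, -0.9]
gripper_width: 0.0338
```

Run:
```python
from h import *
print(go([.490,.2364,.0625],89.5), sense()['contact_force'])
```

```text
(array([-0.14, -0.05,  2.74]), np.float64(0.1)) [-0.68564128 -0.16812295 -0.94443938]
```

Call:
send_rows --plan '[[1,[-0.1,-0.05,0],0],[1,[-0.1,-0.05,1.0],0],[1,[-0.1,-0.05,1.8],0],[1,[-0.1,-0.05,2.3],0],[1,[-0.1,-0.05,2.6],0],[1,[-0.1,-0.05,2.6],0]]'

```text
time: 5.35
position: [0.4895, 0.2365, 0.0627]
eef_rot: [-179.9, 0.0, 89.6]
contact_force: [-0.5, -0.3, -0.5]
gripper_width: 0.0342
```

Run:
```python
from h import *
print(go([.490,.2364,.0615],89.5), sense()['contact_force'])
```

```text
(array([-0.01,  0.05,  0.12]), np.float64(0.1)) [-0.5013885  -0.25206302 -0.52770098]
```

Call:
send_rows --plan '[[1,[0,0.05,0.1],0],[1,[0,0.05,0.15],0],[1,[0,0.05,0.15],0]]'

```text
time: 5.65
position: [0.4903, 0.2366, 0.0619]
eef_rot: [180.0, -0.0, 89.6]
contact_force: [-0.0, -0.4, -0.3]
gripper_width: 0.034
```

Call:
send_rows --plan '[[0.5,[0,0,0],0],[0.47,[0,0,0],0],[0.47,[0,0,0],0],[0.47,[0,0,-0.5],0],[0.47,[0,0,-2],0],[0.47,[0,0,-5],0],[0.47,[0,0,-8],0],[0.47,[0,0,-8],0]]'

```text
time: 6.45
position: [0.4919, 0.2371, 0.1458]
eef_rot: [179.6, -0.1, 89.6]
contact_force: [0.1, -0.4, -0.6]
gripper_width: 0.0465
```

Run:
```python
from h import *
print(go([.5575,-.101,.07],89.5), sense()['contact_force'])
```

```text
(array([-33.78,   6.73,   7.57]), np.float64(0.1)) [ 0.05418115 -0.3740633  -0.64350342]
```

Going to the second spare; I'll check the placed cap from there.

Call:
send_rows --plan '[[0.25,[-5,1,0],0],[0.25,[-10,2,0],0],[0.25,[-15,3,0],0],[0.25,[-20,4,0],0],[0.25,[-25,5,0],0],[0.25,[-30,6,1],0],[0.25,[-33.8,6.7,4],0],[0.25,[-33.8,6.7,7],0]]'

```text
time: 7.25
position: [0.5557, -0.1064, 0.071]
eef_rot: [179.9, 0.1, 89.4]
contact_force: [-0.2, 0.8, -0.5]
gripper_width: 0.0665
```

Run:
```python
from h import *
print(go([.5575,-.101,.014],89.5), sense()['contact_force'])
a=read_camera("top")[:,:,::-1]; b=read_camera("scene")[:,:,::-1]
cv2.imwrite("pics/top1.png",a)
cv2.imwrite("pics/p4.png",np.hstack([cv2.resize(a[210:300,190:290],None,fx=4,fy=4,interpolation=cv2.INTER_CUBIC),cv2.resize(b[230:320,220:320],None,fx=4,fy=4,interpolation=cv2.INTER_CUBIC)]))
```

```text
(array([0.55, 0.16, 5.7 ]), np.float64(-0.1)) [-0.1982845   0.84457898 -0.51608196]
```

View pics/p4.png

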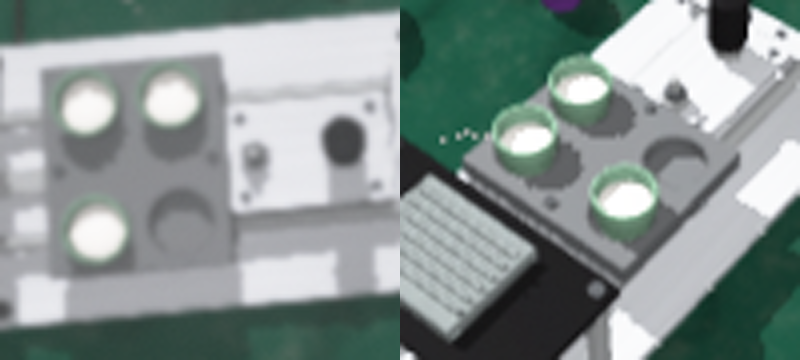

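Both views show the cap seated in pocket 3 at crop (97,233) and (623,195), level like its neighbours.

Call:
send_rows --plan '[[0.25,[0.3,0.1,0],0],[0.25,[0.3,0.1,0],0],[0.25,[0.3,0.1,1],0],[0.25,[0.3,0.1,2],0],[0.25,[0.3,0.1,2],0]]'

```text
time: 7.85
position: [0.5553, -0.0983, 0.0504]
eef_rot: [-179.9, -0.0, 89.6]
contact_force: [0.4, -0.5, -0.3]
gripper_width: 0.0659
```

```bash
python3 -c "
from h import *
print(go([.5575,-.101,.014],89.5))"
```

```text
(array([-0.27,  0.23,  3.64]), np.float64(0.1))
```

Call:
send_rows --plan '[[0.25,[-0.25,0.2,0.5],0],[0.25,[-0.25,0.2,1.5],0],[0.25,[-0.25,0.2,2.8],0],[0.25,[-0.25,0.2,3.6],0],[0.25,[-0.25,0.2,3.6],0],[0.25,[-0.25,0.2,3.6],0]]'

```text
time: 8.45
position: [0.558, -0.1014, 0.0156]
eef_rot: [-180.0, -0.0, 89.6]
contact_force: [0.3, 0.4, -0.5]
gripper_width: 0.0662
```

```bash
python3 -c "
from h import *
print(go([.5575,-.101,.014],89.5))"
```

```text
(array([ 0.04, -0.05,  0.16]), np.float64(0.1))
```

Call:
send_rows --plan '[[0.3,[0,-0.05,0.15],0],[0.3,[0,-0.05,0.15],0],[1,[0,-0.05,0.15],0],[1,[0,-0.05,0.15],0],[1,[0,-0.05,0.15],0],[1,[0,-0.05,0.15],0],[1,[0,-0.05,0.15],0],[1,[0,-0.05,0.15],0]]'

```text
time: 9.25
position: [0.5575, -0.1014, 0.0143]
eef_rot: [180.0, 0.0, 89.6]
contact_force: [0.7, 0.5, 0.8]
gripper_width: 0.0336
```

Call:
send_rows --plan '[[1,[0,0,-0.5],0],[1,[0,0,-3],0],[1,[0,0,-7],0],[1,[0,0,-11],0],[1,[0,0,-12.5],0],[1,[0,0,-12.5],0]]'

```text
time: 9.85
position: [0.5584, -0.1017, 0.1418]
eef_rot: [179.7, 0.1, 89.6]
contact_force: [-0.9, 0.3, -1.2]
gripper_width: 0.0332
```

```bash
python3 -c "
from h import *
print(go([.490,.1904,.14],89.5))"
```

```text
(array([29.16, -7.03,  0.1 ]), np.float64(0.1))
```

Call:
send_rows --plan '[[1,[4.5,-1.1,0],0],[1,[9,-2.2,0],0],[1,[13.5,-3.3,0],0],[1,[18,-4.4,0],0],[1,[22.5,-5.5,0],0],[1,[26.5,-6.5,0],0],[1,[29.2,-7.0,0],0],[1,[29.2,-7.0,0],0]]'

```text
time: 10.65
position: [0.4879, 0.1936, 0.138]
eef_rot: [-179.9, -0.0, 89.8]
contact_force: [0.2, -1.0, -0.8]
gripper_width: 0.0336
```

Call:
send_rows --plan '[[1,[0,0,0],0],[1,[0,0,2],0],[1,[0,0,4],0],[1,[0,0,5],0],[1,[0,0,5],0],[1,[0,0,5],0]]'

```text
time: 11.25
position: [0.4899, 0.1906, 0.0897]
eef_rot: [180.0, -0.0, 89.6]
contact_force: [0.8, -0.3, -0.8]
gripper_width: 0.0337
```

Run:
```python
from h import *
print(go([.490,.1904,.0625],89.5), sense()['gripper_width'])
```

```text
(array([-0.02,  0.01,  2.72]), np.float64(0.1)) 0.03366584461335291
```

Call:
send_rows --plan '[[1,[0,0,1.0],0],[1,[0,0,1.8],0],[1,[0,0,2.4],0],[1,[0,0,2.7],0],[1,[0,0,2.8],0],[1,[0,0,2.8],0],[1,[0,0,2.8],0]]'

```text
time: 11.95
position: [0.4896, 0.1911, 0.0614]
eef_rot: [180.0, -0.0, 89.6]
contact_force: [0.1, -0.8, -0.9]
gripper_width: 0.0335
```

Call:
send_rows --plan '[[0.5,[0,0,0],0],[0.47,[0,0,0],0],[0.47,[0,0,0],0],[0.47,[0,0,-0.5],0],[0.47,[0,0,-2],0],[0.47,[0,0,-5],0],[0.47,[0,0,-8],0],[0.47,[0,0,-8],0]]'

```text
time: 12.75
position: [0.4912, 0.1914, 0.1452]
eef_rot: [179.6, -0.1, 89.6]
contact_force: [-0.1, -0.6, -1.2]
gripper_width: 0.0468
```

Run:
```python
from h import *
print(go([.5234,.098,.14],89.5), sense()['contact_force'])
```

```text
(array([-9.32,  3.28,  0.53]), np.float64(0.1)) [-0.10657669 -0.58759587 -1.19771639]
```

Call:
send_rows --plan '[[0.3,[-4,1.5,0],0],[0.3,[-8,2.9,0],0],[0.3,[-9.3,3.25,0.5],0],[0.3,[-9.3,3.25,0.5],0],[0.3,[-9.3,3.25,0.5],0],[0.3,[-9.3,3.25,0.5],0]]'

```text
time: 13.35
position: [0.5209, 0.0991, 0.1362]
eef_rot: [-180.0, -0.0, 89.7]
contact_force: [-1.5, -0.1, 0.3]
gripper_width: 0.0618
```

Run:
```python
from h import *
print(go([.5234,.098,.055],89.5), sense()['contact_force'])
a=read_camera("top")[:,:,::-1]; b=read_camera("scene")[:,:,::-1]
cv2.imwrite("pics/p5.png",np.hstack([cv2.resize(a[210:300,190:290],None,fx=4,fy=4,interpolation=cv2.INTER_CUBIC),cv2.resize(b[210:300,230:330],None,fx=4,fy=4,interpolation=cv2.INTER_CUBIC)]))
```

```text
(array([-0.11,  0.26,  8.12]), np.float64(0.2)) [-1.4636724 -0.1274437  0.3440049]
```

View pics/p5.png

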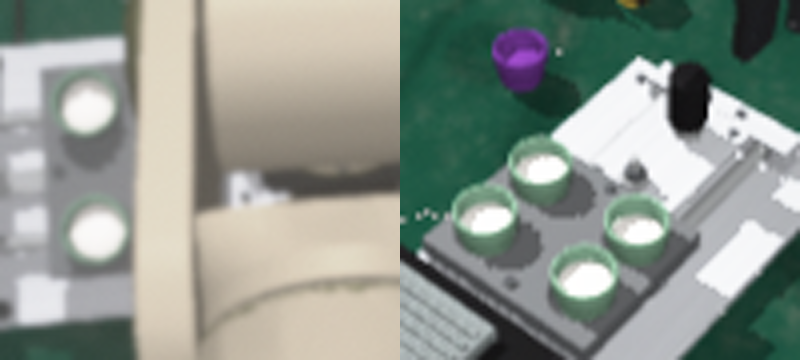

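All four caps sit level in the nest (new one at crop (637,228)), and the slide is at home with the knob at (690,97). I'm descending onto the knob.

Call:
send_rows --plan '[[0.3,[0,0.15,1],0],[0.3,[0,0.15,3],0],[0.3,[0,0.15,3],0],[0.3,[0,0.15,5],0],[0.3,[0,0.15,7],0],[0.3,[0,0.15,8.1],0],[0.3,[0,0.15,8.1],0],[0.3,[0,0.15,8.1],0]]'

```text
time: 14.25
position: [0.5232, 0.0979, 0.0559]
eef_rot: [180.0, -0.0, 89.6]
contact_force: [0.1, -0.5, -0.6]
gripper_width: 0.0624
```

Call:
send_rows --plan '[[1,[0,0,0],0],[1,[0,0,0],0],[1,[0,0,0],0],[1,[0,0,0],0],[1,[0,0,0],0],[1,[0,0,0],0],[1,[0,0,0],0],[1,[0,0,0],0]]' --squeeze 30

```text
time: 15.05
position: [0.524, 0.0978, 0.0555]
eef_rot: [179.8, -0.0, 89.6]
contact_force: [6.4, 1.3, -2.7]
gripper_width: 0.0242
```

Run:
```python
from h import *
print(sense()['position'],sense()['eef_rot'],sense()['contact_force'])
```

```text
[0.5240157  0.09780727 0.05552384] [ 1.79818639e+02 -7.90591120e-03  8.95964375e+01] [ 6.36640783  1.2917373  -2.66892649]
```

Call:
send_rows --plan '[[1,[0,0.1,0],0],[1,[0.8,0.1,0],0],[1,[2.3,0.1,0],0],[1,[4,0.1,0],0],[1,[5.7,0.1,0],0],[1,[7.4,0.1,0],0],[1,[8.5,0.1,0],0],[1,[8.5,0.1,0],0]]' --squeeze 45

```text
time: 15.85
position: [0.5248, 0.183, 0.0555]
eef_rot: [179.9, 0.1, 89.7]
contact_force: [1.7, -5.9, 1.7]
gripper_width: 0.024
```

Call:
send_rows --plan '[[1,[0.5,0,0],0],[1,[1.0,0,0],0],[1,[1.5,0,0],0],[1,[2.0,0,0],0],[1,[2.2,0,0],0],[1,[2.2,0,0],0],[1,[2.2,0,0],0],[1,[2.2,0,0],0]]'

```text
time: 16.65
position: [0.5249, 0.2038, 0.0555]
eef_rot: [180.0, 0.1, 89.6]
contact_force: [1.4, -7.4, 2.1]
gripper_width: 0.0239
```

Call:
send_rows --plan '[[1,[0.2,0,0],0],[1,[0.3,0,0],0],[1,[0.3,0,0],0],[1,[0.3,0,0],0]]'

```text
time: 17.05
position: [0.525, 0.2069, 0.0555]
eef_rot: [180.0, 0.1, 89.6]
contact_force: [2.1, -5.7, 0.9]
gripper_width: 0.0241
```

Call:
send_rows --plan '[[1,[0.1,0,0],0],[1,[0.2,0,0],0],[1,[0.2,0,0],0],[1,[0.2,0,0],0]]'

```text
time: 17.45
position: [0.525, 0.2092, 0.0555]
eef_rot: [180.0, 0.1, 89.6]
contact_force: [1.3, -4.7, 1.8]
gripper_width: 0.024
```

Call:
send_rows --plan '[[1,[0.1,0,0],0],[1,[0.2,0,0],0],[1,[0.2,0,0],0],[1,[0.2,0,0],0]]'

```text
time: 17.85
position: [0.525, 0.2116, 0.0555]
eef_rot: [179.9, 0.0, 89.6]
contact_force: [3.6, -4.7, 1.6]
gripper_width: 0.0234
```

Call:
send_rows --plan '[[1,[0.1,0,0],0],[1,[0.2,0,0],0],[1,[0.2,0,0],0],[1,[0.2,0,0],0]]'

```text
time: 18.25
position: [0.525, 0.2124, 0.0555]
eef_rot: [180.0, 0.1, 89.6]
contact_force: [3.4, -12.0, 3.0]
gripper_width: 0.0237
```

The force dipped to 4.7 N, then rose to 12 N with little travel, so the ball looks to be seated and starting to lean on the far flank. I'll ease back slightly and check the pin.

Call:
send_rows --plan '[[1,[-0.05,0,0],0],[1,[-0.05,0,0],0],[1,[-0.05,0,0],0],[1,[-0.05,0,0],0]]'

```text
time: 18.65
position: [0.525, 0.212, 0.0555]
eef_rot: [180.0, 0.1, 89.6]
contact_force: [3.3, -11.0, 2.7]
gripper_width: 0.0238
```

Run:
```python
from h import *
for i in range(4):
    b=read_camera("scene")[:,:,::-1]; s=sense(); print(s['position'].round(5),s['contact_force'].round(2))
p=s["position"]; ax=np.array([.007,1,0])
pin=np.array([p[0],p[1],0])+.05*ax
for h in (.066,.0625): print(h,proj("scene",pin+[0,0,h]))
for n,im in(("scene",b),): 
    u=proj(n,pin+[0,0,.06])[0].astype(int)
    cv2.imwrite("pics/p6.png",cv2.resize(im[u[1]-40:u[1]+40,u[0]-50:u[0]+50],None,fx=6,fy=6,interpolation=cv2.INTER_CUBIC)); print(u)
```

```text
[0.525   0.21205 0.05549] [  2.39 -10.97   2.67]
[0.52501 0.21205 0.05549] [  2.75 -10.81   2.81]
[0.52501 0.21203 0.05547] [  3.16 -10.67   1.99]
[0.525   0.21204 0.05548] [  2.55 -10.33   2.84]
0.066 [[254.73394128 278.85902622]]
0.0625 [[254.82489249 279.88123225]]
[254 280]
```

View pics/p6.png

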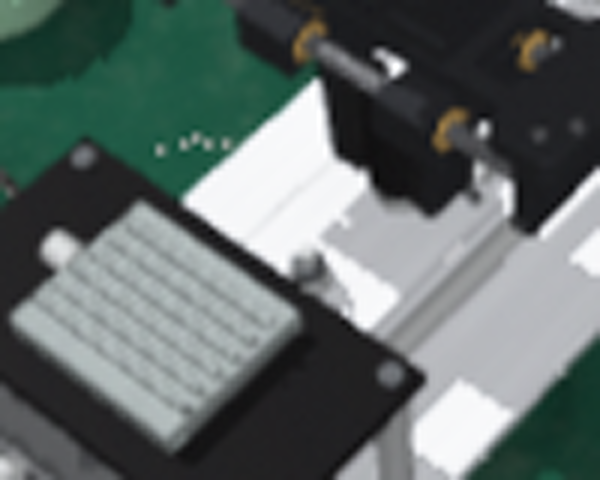

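Call:
send_rows --plan '[[1,[-0.07,0,0],0],[1,[-0.07,0,0],0],[1,[-0.07,0,0],0],[1,[-0.07,0,0],0]]'

```text
time: 19.25
position: [0.525, 0.2118, 0.0555]
eef_rot: [180.0, 0.1, 89.6]
contact_force: [2.0, -7.8, 1.7]
gripper_width: 0.0239
```

Run:
```python
from h import *
F=[]
for i in range(6):
    b=read_camera("scene"); s=sense(); F.append(np.r_[s['position'],s['contact_force'],s['gripper_width']])
print(np.mean(F,0).round(4))
# pin drop relative to the nest-home image: match pin template
o=cv2.imread("pics/scene0.png"); b=b[:,:,::-1].copy()
k=4
for name,im,p in (("home",o,np.array([.524,.0978])),("now",b,s["position"][:2])):
    q=np.r_[p+np.array([.007,1])*.05,.066]; u=proj("scene",q)[0]; c=u.round().astype(int)+[0,3]
    w=cv2.resize(im[c[1]-8:c[1]+8,c[0]-8:c[0]+8],None,fx=k,fy=k,interpolation=cv2.INTER_CUBIC).max(2)
    m=(w<130).astype(np.uint8); n,l,st,ce=cv2.connectedComponentsWithStats(m)
    print(name,u.round(1),[(st[i,:4]/k,st[i,4]/k/k,(ce[i]/k+c-8-u).round(2)) for i in range(1,n) if st[i,4]>40])
```

```text
[ 0.525   0.2118  0.0555  3.1524 -7.5272  1.8091  0.0239]
home [288.4 247.5] [(array([6.5 , 8.25, 5.25, 5.25]), np.float64(20.375), array([0.63, 6.22])), (array([ 1.25, 12.75,  3.25,  3.25]), np.float64(8.1875), array([-5.71,  9.81]))]
now [254.8 278.8] [(array([ 0. ,  8.5, 11.5,  7.5]), np.float64(56.3125), array([-1.91,  7.85]))]
```

Run:
```python
from h import *
s=sense(); print(s['time'],s['position'],s['contact_force']); print(hand_in())
```

```text
19.55 [0.52500381 0.21181827 0.05549172] [ 4.03648708 -7.07615025  2.34955352]
the job is handed in; nothing more can be done
None
```

I put spare caps into the two empty pockets (1 and 3), then gripped the knob and pushed the slide about 114 mm, to where the ball seats in its notch. I handed in at 19.6 s, still holding the knob there with a 45 N grip command.

- **Caps:** the last pictures before the push showed all four caps upright and level in the nest, with the slide still at home. I did not look at the whole nest again once it was under the bridge.
- **Notch:** the push force fell from 7.4 N to 4.7 N, then rose to 12 N within about 1 mm of travel. I eased back until it read about 7–7.5 N, close to the spring's pull of about 8 N.
- **Pin:** compared with the first picture, its top is about 1 px lower, which matches the expected 3.5 mm drop. This is only weak confirmation, because 1 px is near the limit of what the camera can resolve.
- **Small disagreements:** the two cameras differed by 3–4 mm on where the station stands. The gripper also read about 34 mm on caps that are 35.5 mm across. Neither affected the fit.
- **Other objects:** no move went near the bottle, spool, open sensor cap or look-alikes. I did not check them separately at the end.

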